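# Unlatch and lift a battery cassette from its charger dock

### The job

Shut the charger dock down by pressing its spring keys right down one at a time, first green, then yellow, then red, letting each come back up before the next. Then pinch the two blue side catches of the battery cassette together with the fingers, lift the cassette straight up out of its bay until its underside is a good 3 cm above the rim of the dock, and finish while still holding it there, upright and still over the dock with both catches pinched. Leave the valve, the tape roll and the brass nipple where they are.

Things in the scene. Friction and masses are not known exactly. Their poses are not given: they have to be found in the camera images.
- dock: Grey charger dock fixed to the bench, 112 mm (x) by 212 mm (y, from -93 to +119 mm of the origin). Origin at bench level. Cassette bay at y=-50 mm. Key deck (30 mm high) on the +y side, three keys in a row along y at x=-10 mm, y=18, 56 and 94 mm; which colour stands where varies.
- bay (a point): Centre of the floor of the dock's bay, 12 mm above the bench (dock x=0, y=-50 mm). The bay's rim is 53 mm above the bench, with an orange 40 mm long striker lip on each y side (underside 41 mm, top 53 mm above the bench; inner edges 26.5 mm from the bay's mid-plane).
- cassette: Black battery cassette, four green and steel cell ends on top, 92 (x) by 40 (y) by 95 mm high, about 0.3 kg, loose but latched in the bay with 1.2 mm side play. Origin at the centre of its underside; axes parallel to the dock's. A blue spring catch on each y side has a tooth under the striker lip: unless both are pinched in (fingers closing along y) it rises 3 mm at most.
- catch_left (a joint): Travel of the +y catch: 0 = sprung out (latched), 0.007 m = pinched fully in; clears the lip from about 0.004. Spring 1.4 N at 0 to 6.3 N fully in.
- catch_right (a joint): Travel of the -y catch, pinched in toward +y: same values and spring as the left one.
- catch_left_pad (a point): Centre of the outer ribbed face of the blue +y catch pad. Pad 30 mm long (x), 44 mm high (48 to 92 mm above the cassette's underside); 62 mm over both pads when sprung out, 48 mm when pinched. A seated pad's lower edge is 60 mm above the bench, 7 mm above the striker lip; above that the sides are free for the fingers.
- catch_right_pad (a point): Centre of the outer ribbed face of the blue -y catch pad, the mirror image of the left one.
- green_key_top (a point): Centre of the top of the green push key (20 mm diameter, in a black collar 36 mm across), 52 mm above the bench when up. Keys stand 38 mm apart.
- yellow_key_top (a point): Centre of the top of the yellow push key, same size and height.
- red_key_top (a point): Centre of the top of the red push key, same size and height.
- green_key (a joint): Travel of the green key: 0 = up, 0.006 m = fully down. Springs back up by itself; fully down takes 3 N.
- yellow_key (a joint): Travel of the yellow key, as the green one.
- red_key (a joint): Travel of the red key, as the green one.
- blue_valve: Bystander: motor valve with blue actuator box and brass body on top, 85x84x110 mm, standing on the bench to the right of the dock. Origin at its underside.
- black_tape: Bystander: black tape roll, 62 mm across, 19 mm high, lying on the bench just right of the dock. Origin at its underside.
- brass_nipple: Bystander: brass hexagon nipple standing on end, 31 mm across, 44 mm high, just left of the dock. Origin at its underside.
Not all that is in view belongs to the job. Leave any turquoise look-alike of the cassette alone.

How it is judged (in metres and radians):
On the way, in this order (a step that is already met when the one before it is completed fails the run):
1. the green key is pressed down, the others up (value of joint green_key above 0.0035 m and value of joint each of yellow_key, red_key below 0.002 m), for 0.03 s.
2. then the yellow key is pressed down, the others up (value of joint yellow_key above 0.0035 m and value of joint each of green_key, red_key below 0.002 m), for 0.03 s.
3. then the red key is pressed down, the others up (value of joint red_key above 0.0035 m and value of joint each of green_key, yellow_key below 0.002 m), for 0.03 s.
4. then both catches are pinched in by the fingers while the cassette is still in its bay (value of joint each of catch_left, catch_right above 0.0045 m and z of cassette in the frame of dock below 0.025 m), for 0.03 s.
At the end, for the whole second after the job is handed in: The fingers hold the cassette by both catches (each at least 4.5 mm in), its underside more than 75 mm above the bench (22 mm above the dock's rim), above the dock, within 0.2 rad of upright, still, not touching the dock; the keys are up and the valve, tape and nipple within 30 mm of their starts (z of cassette in the frame of dock between 0.075 and 0.35 m and x of cassette in the frame of dock between -0.08 and 0.08 m and y of cassette in the frame of dock between -0.13 and 0.12 m and angle between cassette's own z axis and vertical below 0.2 rad and linear speed of cassette below 0.02 m/s and value of joint each of catch_left, catch_right above 0.0045 m and contact force between the fingers and cassette above 5 N and contact force between cassette and dock below 0.1 N and value of joint each of green_key, yellow_key, red_key below 0.002 m and distance of each of blue_valve, black_tape, brass_nipple from where it was at the start of the episode below 0.03 m); the arm keeps its last pose, push and grip.
It fails at once if two keys are pressed down together (value of joint each of green_key, yellow_key above 0.003 m or value of joint each of green_key, red_key above 0.003 m or value of joint each of yellow_key, red_key above 0.003 m).
It fails at once if the valve, the tape roll or the brass nipple is pushed away or knocked over (distance of any of blue_valve, black_tape, brass_nipple from where it was at the start of the episode above 0.03 m or angle between any of blue_valve, brass_nipple's own z axis and vertical above 0.5 rad).
It also fails if it takes over 51 s, if anything falls off the work surface, if the arm or the gripper's body presses on something with over 40 N, if the wrist force passes 120 N, or if a joint passes its speed limit or range.

### The arm

A 7-joint arm with a two-finger parallel gripper is mounted at the origin on a cart in front of the work surface, level with it; the furniture and walls round the work are solid. World frame = base frame: x ahead of the robot, y to its left, z up, the work surface at z = 0. Lengths are in m, angles in degrees, forces in N, time in s.
With the tool pointing down it reaches from about 0.425 to 0.875 m from the base axis. Payload 4.7 kg.
Tool frame: the origin (TCP) lies between the finger pads; the fingertips stand 17 mm ahead of it and the grasp point (between the pads) lies 2 mm behind it; z points along the fingers, y is the line along which they close (so a half turn about z gives the same grasp; the last joint's range is limited). The gripper opens to 85 mm and grips with 20 to 120 N. Pads are 22 mm wide; open, the fingers measure 114 mm over their backs; the gripper's body (76 mm by 85 mm) begins 54 mm behind the grasp point. The pads swing forward as they close: fully open they stand 13 mm farther back than shut.
Start: joints at [-65.942, 18.392, -4.016, 83.108, 1.295, 78.541, -3.26], TCP at [0.257, 0.597, 0.248] pointing down, gripper open.
Joint ranges: [-163.93, 163.93], [-17.29, 119.83], [-79.2, 71.16], [3.27, 140.29], [-89.18, 269.18], [5.43, 117.66], [-154.24, 154.24]. Speed limits (degrees/s): [147.25, 147.25, 180, 180, 180, 180, 180].

### API

Orientations are given as a 3x3 rotation matrix whose columns are the frame's x, y, z axes.
In Python, from rig import * gives the robot as it stands.
- The arm moves only by the tool move_arm, never from a script. Its argument "targets" is a list of rows, each a list of 7 numbers: the turn, a rotation vector about the tool's x, y, z in rad, then the shift along the tool's x, y, z in mm, then the opening, from 0 (shut) to 1 (fully open). In form: [[ax, ay, az, x, y, z, claw], ...]. A call has 1 to 12 rows; each row shifts and turns the commanded pose from where the row before left it, along the tool's axes as they then stand; what a row does not reach is not made up. A row lasts 1/12 s, in which the tool goes at most 41.7 mm and 7.16 degrees, less where a joint would pass 70% of its speed; a pose out of reach is approached as far as the arm can. A call with a gripper value outside its range is refused whole. The fingers move at their own pace and stop on an object; "squeeze" is the grip in N (left out, the last holds). Time passes only in rows, so rows that do not move let the fingers close. It gives the time, the measured TCP pose, the force, the opening and the grip force at its end, in the units of the state.
- sense(): the state, without advancing time (a new reading comes with each control period).
- get_image(name): name is "scene" or "top" or "wrist"; returns the picture (400x640x3 uint8, blue, green, red); there is no depth.
- get_calibration(name): a dict with "K" (3x3 intrinsics, pixels), "k1" (the pictures are not rectified: a ray, as slopes to the right and down, at radius r is drawn at 1 + k1 r^2 times it, then the intrinsics apply), "rvec" (rotation vector, rad) and "tvec" (3), from world to camera coordinates, as OpenCV has them; the wrist camera has in their place "tool_from_camera" (4x4, takes a point from camera to tool coordinates, whose origin is the TCP and whose axes are the flange's). Camera axes: x right, y down, z forward; pixel columns grow to the right and rows downward; lengths in m; the calibration is good to about 2 mm. A picture is of the moment at which its call begins: read the wrist's pose just before it. get_calibration takes no time and is no camera call.
- sign_off(): hands the job in; it is judged then, once.
The state is a dict: "time_s": time; "joint_pos": joint angles; "qvel": joint speeds; "joint_efforts": joint torques, N m; "ee_pos": TCP position; "tool_rot": TCP orientation; "wrist_force": force on the tool from outside, world axes, zero at the start; "torque": the same for the moment, N m; "finger_gap": finger opening in m; "finger_force": force on a finger pad.
Only numpy, scipy, OpenCV 4.12 (cv2) and the standard library are available. Lean on these libraries where they do the work, as an engineer would, in place of code of your own. Each camera call takes 0.05 s, during which the arm holds its last target. There are 200 camera calls.

## Working session

There is one attempt and no reset: what is moved stays moved. The work goes in short steps, Python scripts to look and compute and a tool call to move; the robot and the scene stay as the last step left them, time stands still between calls to the robot, and variables do not carry over. Pictures are saved under pics/ and viewed, at most 10 in all, crops included, and the job is handed in when it is done.

Besides the shell and the picture viewer there is one more tool, called after "Call:" as name(argument=value, ...), one argument or row to a line, values as JSON. move_arm: Moves the arm, as the interface text tells. Its arguments: {"type":"object","properties":{"targets":{"type":"array"},"squeeze":{"type":"number"}},"required":["targets"]}

```bash
ls; mkdir -p pics; python3 - <<'E'
from rig import *
import cv2,numpy as np
s=sense();print({k:np.round(v,3).tolist() for k,v in s.items()})
for n in("scene","top"):
    cv2.imwrite(f"pics/{n}0.png",get_image(n));c=get_calibration(n);print(n,c)
print(get_calibration("wrist"))
E
```

```text
pics
{'time_s': 0.0, 'joint_pos': [-65.942, 18.441, -4.016, 83.174, 1.294, 78.54, -3.26], 'qvel': [-0.042, -0.016, 0.006, 0.058, -0.001, 0.083, 0.008], 'joint_efforts': [0.0, -49.358, -0.382, -31.434, 0.013, 0.011, -0.0], 'ee_pos': [0.256, 0.597, 0.247], 'tool_rot': [[-0.919, 0.395, -0.001], [0.395, 0.919, -0.002], [-0.0, -0.002, -1.0]], 'wrist_force': [-0.075, 0.46, -0.495], 'torque': [-0.013, 0.016, 0.042], 'finger_force': 0.0, 'finger_gap': 0.085}
scene {'K': array([[456.34377937,   0.        , 320.05538707],
       [  0.        , 456.34377937, 202.29536405],
       [  0.        ,   0.        ,   1.        ]]), 'k1': -0.06436936820058412, 'rvec': array([ 2.32397241, -0.72508077,  0.29014976]), 'tvec': array([-0.36359723,  0.320707  ,  0.93616941])}
top {'K': array([[477.0322216 ,   0.        , 313.00745145],
       [  0.        , 477.0322216 , 205.07090561],
       [  0.        ,   0.        ,   1.        ]]), 'k1': 0.034250655673786996, 'rvec': array([ 2.13267225, -2.09188785,  0.1928451 ]), 'tvec': array([0.08506113, 0.50148028, 1.24908053])}
{'K': array([[349.98740287,   0.        , 320.00716776],
       [  0.        , 349.98740287, 200.78126432],
       [  0.        ,   0.        ,   1.        ]]), 'k1': -0.04266288045901955, 'tool_from_camera': array([[ 1.94689059e-04, -9.47932768e-01, -3.18470452e-01,
         8.25609080e-02],
       [ 9.99999905e-01,  6.06145068e-05,  4.30905168e-04,
         1.04127812e-03],
       [-3.89165200e-04, -3.18470506e-01,  9.47932690e-01,
        -1.25235113e-01],
       [ 0.00000000e+00,  0.00000000e+00,  0.00000000e+00,
         1.00000000e+00]])}
```

View pics/scene0.png

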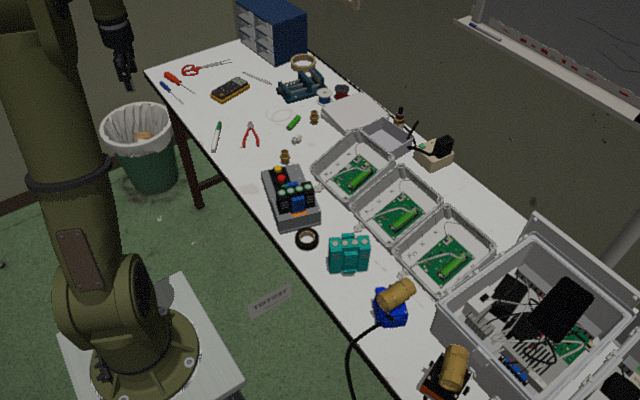

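View pics/top0.png

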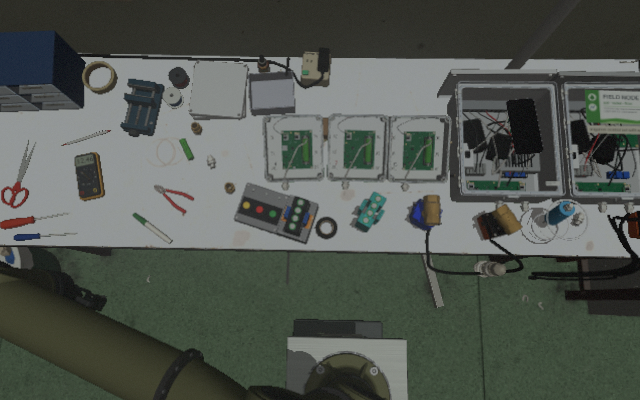

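The scene view shows the dock at about (290,195). The top view shows it at (275,212), with keys yellow (248,205), red (260,210) and green (273,213), and the black cassette with blue catches at (297,215). There are two cassette candidates: the black one in the dock, top (297,215), and the turquoise one on the bench, top (370,210). The black one, with green/steel ends and blue catches in the dock bay, fits the description. Next I'll measure it and confirm with a crop.

```bash
cat > h.py <<'E'
import cv2,numpy as np
from rig import *
from scipy.spatial.transform import Rotation as R
def cam(n,s=None):
    c=get_calibration(n)
    if n=="wrist":
        T=np.eye(4);T[:3,:3]=s["tool_rot"];T[:3,3]=s["ee_pos"];W=T@c["tool_from_camera"]
        Rw,o=W[:3,:3],W[:3,3]
    else:
        Rw=cv2.Rodrigues(c["rvec"])[0].T;o=-Rw@c["tvec"]
    return c["K"],np.array([c["k1"],0,0,0.]),Rw,o
def ray(C,uv):
    K,d,Rw,o=C
    p=cv2.undistortPoints(np.float64([[uv]]),K,d)[0,0]
    v=Rw@np.r_[p,1];return o,v/np.linalg.norm(v)
def plane(C,uv,z):
    o,v=ray(C,uv);return o+v*(z-o[2])/v[2]
def tri(obs):
    A=np.zeros((3,3));b=np.zeros(3);L=[ray(*x) for x in obs]
    for o,v in L:
        P=np.eye(3)-np.outer(v,v);A+=P;b+=P@o
    X=np.linalg.solve(A,b)
    return X,[round(1e3*np.linalg.norm((np.eye(3)-np.outer(v,v))@(X-o)),1) for o,v in L]
def proj(C,X):
    K,d,Rw,o=C
    return cv2.projectPoints(np.float64([X]),cv2.Rodrigues(Rw.T)[0],-Rw.T@o,K,d)[0][0,0]
RANGES={"yellow":((20,34),150,100),"red":((-6,6),150,90),"green":((45,75),150,60),"blue":((100,125),140,50)}
def blobs(im,col,box=None,amin=8):
    hsv=cv2.cvtColor(im,cv2.COLOR_BGR2HSV).astype(int);(a,b),s,v=RANGES[col]
    h=hsv[...,0].copy()
    if a<0:h[h>90]-=180
    m=((h>=a)&(h<=b)&(hsv[...,1]>s)&(hsv[...,2]>v)).astype(np.uint8)
    if box:
        k=np.zeros_like(m);x0,y0,x1,y1=box;k[y0:y1,x0:x1]=1;m&=k
    n,l,st,ce=cv2.connectedComponentsWithStats(m)
    return [(int(st[i,4]),ce[i].round(1).tolist(),st[i,:4].tolist()) for i in np.argsort(-st[1:,4])+1 if st[i,4]>=amin]
E
python3 - <<'E'
from h import *
a=cv2.imread("pics/scene0.png");b=cv2.imread("pics/top0.png")
for c in RANGES:
    print(c,blobs(a,c,(255,155,325,235))[:4],blobs(b,c,(230,175,325,245))[:4])
A=cv2.resize(a[150:240,250:330],None,fx=5,fy=5,interpolation=2);B=cv2.resize(b[175:250,230:320],None,fx=4.4,fy=6*.733,interpolation=2)
h=max(A.shape[0],B.shape[0]);f=lambda i:cv2.copyMakeBorder(i,0,h-i.shape[0],0,0,0)
cv2.imwrite("pics/crop0.png",np.hstack([f(A),f(B)]))
E
```

```text
yellow [(31, [277.6, 168.2], [274, 166, 8, 6])] []
red [(41, [281.0, 177.5], [278, 174, 7, 8])] [(30, [258.9, 209.2], [256, 207, 7, 6])]
green [(12, [283.4, 185.4], [281, 184, 5, 4])] []
blue [(163, [297.7, 202.7], [291, 195, 14, 18]), (56, [291.4, 183.9], [286, 181, 12, 7])] [(25, [286.8, 211.4], [285, 207, 5, 10]), (20, [306.0, 217.4], [304, 213, 5, 10])]
```

View pics/crop0.png

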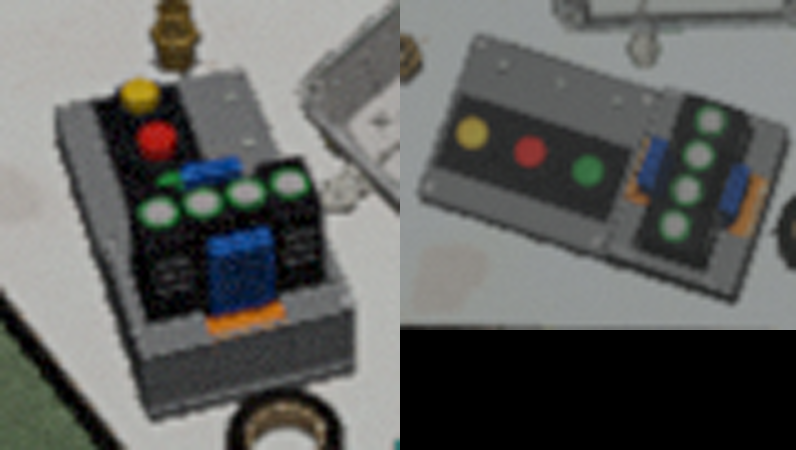

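The crop confirms it: black cassette with blue catches and orange lips in the dock. From the bay outward the keys run green, red, yellow: top-image pixels (272.7,213.7), (259.5,209.5), (246.4,205.2).

```bash
python3 - <<'E'
from h import *
S=cam("scene");T=cam("top")
for n,s,t in(("yellow",(277.6,167.7),(246.4,205.2)),("red",(281.2,176.9),(259.2,209.3)),("green",(283.4,185.4),(272.7,213.7))):
    X,r=tri([(S,s),(T,t)]);print(n,X.round(4),r,"top@52",plane(T,t,.052).round(4),plane(S,s,.052).round(4))
y,g=plane(T,(246.4,205.2),.052),plane(T,(272.7,213.7),.052)
d=y-g;print(np.linalg.norm(d),np.degrees(np.arctan2(-d[0],d[1])))
yh=d/np.linalg.norm(d);xh=np.array([yh[1],-yh[0],0])
O=(y+g)/2-yh*.056+xh*.010;O[2]=0
print("O",O,"cass",O-yh*.05,"yh",yh)
for t in((286.8,211.4),(306.,217.4)):print(plane(T,t,.104))
s=sense();print(np.degrees(np.arctan2(*s["tool_rot"][[0,1],[1,1]])) if 0 else s["tool_rot"])
E
```

```text
yellow [0.4948 0.2756 0.0545] [np.float64(0.4), np.float64(0.4)] top@52 [0.4957 0.2759 0.052 ] [0.4957 0.278  0.052 ]
red [0.4843 0.2403 0.0543] [np.float64(0.2), np.float64(0.2)] top@52 [0.4849 0.2406 0.052 ] [0.4853 0.2424 0.052 ]
green [0.4701 0.2029 0.0628] [np.float64(1.6), np.float64(1.6)] top@52 [0.4735 0.2034 0.052 ] [0.4736 0.2124 0.052 ]
0.07575874964466177 -17.020927473210744
O [0.47774189 0.18318714 0.        ] cass [0.46310584 0.13537725 0.        ] yh [0.29272098 0.9561979  0.        ]
[0.47098157 0.16169664 0.104     ]
[0.4560726  0.11137679 0.104     ]
[[-9.18808190e-01  3.94703875e-01 -6.00820156e-04]
 [ 3.94704322e-01  9.18806764e-01 -1.62139125e-03]
 [-8.79317847e-05 -1.72689387e-03 -9.99998505e-01]]
```

Call:
move_arm(
  targets=[
    [0,0,-0.109,0,0,0,0],
    [0,0,0,-29,-22.2,0,0],
    [0,0,0,-29,-22.2,0,0],
    [0,0,0,-29,-22.2,0,0],
    [0,0,0,-29,-22.2,0,0],
    [0,0,0,-29,-22.2,0,0],
    [0,0,0,-29,-22.2,0,0],
    [0,0,0,-29,-22.2,0,0],
    [0,0,0,-29,-22.2,0,0],
    [0,0,0,-29,-22.2,0,0],
    [0,0,0,-29,-22.2,0,0],
    [0,0,0,-29,-22.2,0,0],
  ],
  squeeze=30,
)

```text
time_s: 1.1
ee_pos: [0.4908, 0.2686, 0.248]
tool_rot: [[-0.956, 0.292, -0.0], [0.292, 0.956, -0.0], [0.0, -0.0, -1.0]]
wrist_force: [1.2, 0.2, 0.6]
finger_gap: -0.0002
finger_force: 0.0
```

Call:
move_arm(
  targets=[
    [0,0,0,0,0,0,0],
    [0,0,0,0,0,0,0],
    [0,0,0,0,0,0,0],
  ],
)

```text
time_s: 1.35
ee_pos: [0.4897, 0.2708, 0.2479]
tool_rot: [[-0.956, 0.293, -0.001], [0.293, 0.956, 0.0], [0.001, 0.0, -1.0]]
wrist_force: [-0.8, -0.1, 0.4]
finger_gap: 0.0002
finger_force: 0.0
```

```bash
cat > look.py <<'E'
import sys,pickle
from h import *
n=sys.argv[1];s=sense();im=get_image("wrist");cv2.imwrite(f"pics/w{n}.png",im);pickle.dump(s,open(f"s{n}.pkl","wb"))
C=cam("wrist",s);print(s["time_s"],s["ee_pos"].round(4) if hasattr(s["ee_pos"],"round") else s["ee_pos"],np.round(s["tool_rot"],3).tolist(),s["finger_gap"])
for c in RANGES:print(c,blobs(im,c,amin=60)[:4])
for nm,X in dict(y=(.4957,.2759,.052),r=(.485,.2405,.052),g=(.4735,.2034,.052),top=(.463,.135,.107)).items():print(nm,proj(C,X).round(1))
E
python3 look.py 1
```

```text
1.35 [0.4897 0.2708 0.2479] [[-0.956, 0.293, -0.001], [0.293, 0.956, 0.0], [0.001, 0.0, -1.0]] 0.00022410358324474467
yellow []
red [(487, [522.6, 117.4], [491, 103, 68, 35]), (447, [512.1, 148.7], [478, 143, 76, 11]), (274, [289.5, 178.7], [281, 169, 19, 20])]
green [(561, [522.5, 259.5], [503, 240, 39, 39]), (447, [20.0, 382.1], [7, 361, 29, 39]), (324, [135.8, 353.7], [120, 339, 34, 32]), (283, [250.7, 178.4], [241, 169, 20, 20])]
blue [(468, [188.7, 205.9], [181, 188, 17, 37]), (378, [127.6, 204.5], [119, 188, 17, 34])]
y [325.7 179.7]
r [286.7 179.9]
g [245.9 179.8]
top [150.  209.3]
```

Call:
move_arm(
  targets=[
    [0,0,0,0,-37,10,0],
    [0,0,0,0,-37,10,0],
    [0,0,0,0,-36,10,0],
    [0,0,0,0,0,0,0],
    [0,0,0,0,0,0,0],
    [0,0,0,0,0,0,0],
  ],
)

```text
time_s: 1.9
ee_pos: [0.4577, 0.1671, 0.2187]
tool_rot: [[-0.957, 0.29, 0.001], [0.29, 0.957, 0.001], [-0.0, 0.001, -1.0]]
wrist_force: [-0.2, 0.6, 0.8]
finger_gap: -0.0001
finger_force: 0.0
```

```bash
python3 look.py 2; sed -i 's/"yellow":((20,34),150/"yellow":((20,34),120/' h.py
python3 - <<'E'
from h import *
import pickle
I={n:cv2.imread(f"pics/w{n}.png") for n in(1,2)}
C={n:cam("wrist",pickle.load(open(f"s{n}.pkl","rb"))) for n in(1,2)}
G=dict(yellow=(.4957,.2759,.052),red=(.485,.2405,.052),green=(.4735,.2034,.052))
for c,X in G.items():
    ob=[]
    for n in(1,2):
        u=proj(C[n],X);box=[int(max(0,q)) for q in(u[0]-16,u[1]-16,u[0]+22,u[1]+16)]
        b=blobs(I[n],c,box)
        print(c,n,u.round(),b[:2])
        if b: ob.append((C[n],(b[0][2][0]+(b[0][2][2]-1)/2,b[0][2][1]+(b[0][2][3]-1)/2)))
    if len(ob)==2:print(c,tri(ob))
E
```

```text
1.9 [0.4577 0.1671 0.2187] [[-0.957, 0.29, 0.001], [0.29, 0.957, 0.001], [-0.0, 0.001, -1.0]] -0.00014092711686162688
yellow [(164, [456.5, 191.9], [447, 184, 19, 15])]
red [(312, [616.5, 155.8], [595, 150, 45, 11]), (231, [626.6, 114.6], [613, 108, 27, 16])]
green [(569, [626.5, 269.9], [609, 250, 31, 42]), (227, [60.9, 386.5], [47, 378, 27, 18]), (146, [87.4, 382.5], [78, 373, 22, 23]), (139, [368.4, 186.3], [360, 178, 18, 18])]
blue [(960, [14.7, 279.4], [0, 256, 41, 59]), (477, [251.3, 217.5], [244, 199, 15, 39]), (468, [319.7, 219.3], [313, 196, 14, 43]), (304, [5.2, 318.0], [0, 300, 13, 35])]
y [449.9 188.9]
r [407.9 188.9]
g [363.6 188.7]
top [278.2 223.1]
yellow 1 [326. 180.] [(53, [327.7, 184.9], [322, 182, 11, 7])]
yellow 2 [450. 189.] [(164, [456.5, 191.9], [447, 184, 19, 15])]
yellow (array([0.49622738, 0.27693199, 0.06328606]), [np.float64(1.7), np.float64(1.7)])
red 1 [287. 180.] [(274, [289.5, 178.7], [281, 169, 19, 20])]
red 2 [408. 189.] []
green 1 [246. 180.] [(283, [250.7, 178.4], [241, 169, 20, 20])]
green 2 [364. 189.] [(139, [368.4, 186.3], [360, 178, 18, 18])]
green (array([0.47347003, 0.2079452 , 0.05114627]), [np.float64(0.3), np.float64(0.3)])
```

View pics/w2.png

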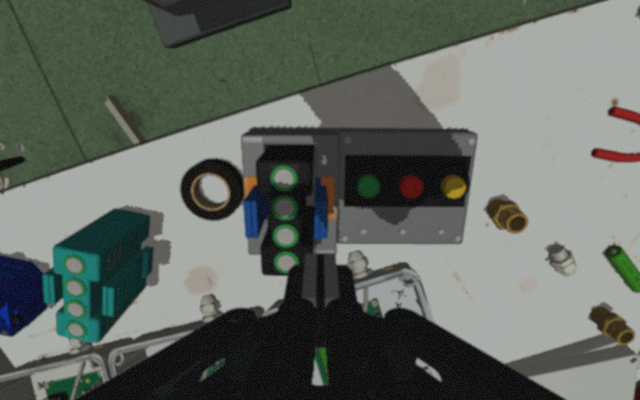

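The wrist view shows green (369,187), red (411,187) and yellow (453,187). The cassette cell ends are at (285,178) to (285,262) and the blue pads at (251,217) and (320,207). Next I'll refine these with relaxed thresholds.

```bash
python3 - <<'E'
from h import *
import pickle
I={n:cv2.imread(f"pics/w{n}.png") for n in(1,2)}
C={n:cam("wrist",pickle.load(open(f"s{n}.pkl","rb"))) for n in(1,2)}
RANGES.update(yellow=((15,36),90,60),red=((-10,10),110,50),green=((45,80),90,40))
g0={"green":((250.7,178.4),(368.5,186.5)),"red":((289.5,178.7),(411,187)),"yellow":((328,179),(453.5,187))}
P={}
for c,uv in g0.items():
    ob=[]
    for n in(1,2):
        u=uv[n-1];b=blobs(I[n],c,[int(q) for q in(u[0]-14,u[1]-14,u[0]+15,u[1]+15)])[0]
        m=(b[2][0]+(b[2][2]-1)/2,b[2][1]+(b[2][3]-1)/2);print(c,n,b[0],m,b[2][2:],plane(C[n],m,.052).round(4));ob.append((C[n],m))
    X,r=tri(ob);P[c]=X;print(c,X.round(4),r)
# cell ends: bright low-sat discs
for n,box in((1,(115,150,200,285)),(2,(262,160,310,250))):
    x0,y0,x1,y1=box;g=cv2.cvtColor(I[n],cv2.COLOR_BGR2HSV)
    m=((g[...,1]>60)&(g[...,2]>60)&(g[...,0]>40)&(g[...,0]<85)).astype(np.uint8)[y0:y1,x0:x1]
    for k in cv2.findContours(m,0,1)[0]:
        (x,y,w,h)=cv2.boundingRect(k)
        if w>10 and h>10:print("cell",n,(x+x0+(w-1)/2,y+y0+(h-1)/2),w,h,plane(C[n],(x+x0+(w-1)/2,y+y0+(h-1)/2),.107).round(4))
    print([ (b[1],b[2]) for b in blobs(I[n],"blue",(110,150,345,260))])
cv2.imwrite("pics/cr1.png",cv2.resize(np.hstack([I[1][130:270,100:240],I[2][140:280,220:360]]),None,fx=2.8,fy=2.8,interpolation=2))
E
```

```text
green 1 374 (250.5, 178.5) [22, 22] [0.4736 0.208  0.052 ]
green 2 400 (368.0, 186.0) [23, 23] [0.4723 0.2077 0.052 ]
green [0.4735 0.2076 0.0498] [np.float64(0.5), np.float64(0.5)]
red 1 376 (290.0, 178.0) [21, 23] [0.4842 0.2441 0.052 ]
red 2 422 (411.0, 186.5) [23, 24] [0.4836 0.2435 0.052 ]
red [0.4845 0.2438 0.0501] [np.float64(0.2), np.float64(0.2)]
yellow 1 327 (330.5, 178.5) [20, 22] [0.4959 0.2806 0.052 ]
yellow 2 429 (454.5, 187.5) [24, 24] [0.4956 0.2801 0.052 ]
yellow [0.4963 0.2806 0.0503] [np.float64(0.0), np.float64(0.0)]
cell 1 (161.0, 245.0) 23 21 [0.495  0.1298 0.107 ]
cell 1 (157.5, 220.5) 24 22 [0.4738 0.1367 0.107 ]
cell 1 (153.5, 195.0) 24 23 [0.4527 0.1431 0.107 ]
cell 1 (149.5, 168.5) 24 24 [0.4318 0.1496 0.107 ]
[([188.7, 205.9], [181, 188, 17, 37]), ([127.6, 204.5], [119, 188, 17, 34])]
cell 2 (285.0, 235.5) 27 24 [0.4738 0.1366 0.107 ]
cell 2 (284.5, 208.5) 24 24 [0.4536 0.143  0.107 ]
cell 2 (283.5, 177.0) 28 25 [0.4313 0.1498 0.107 ]
[([251.3, 217.5], [244, 199, 15, 39]), ([319.7, 219.3], [313, 196, 14, 43]), ([318.4, 181.1], [317, 179, 3, 5])]
```

View pics/cr1.png

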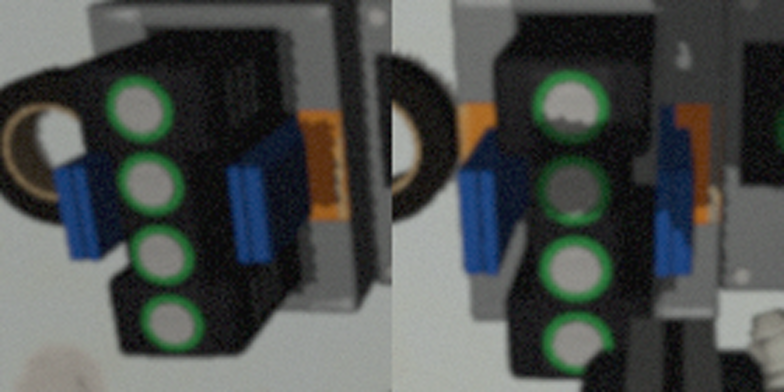

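Call:
move_arm(
  targets=[
    [0,0,0.009,-1.5,21.7,0,0],
    [0,0,0,-1.6,21.7,10,0],
    [0,0,0,0,0,36,0],
    [0,0,0,0,0,36,0],
    [0,0,0,0,0,32,0],
    [0,0,0,0,0,18,0],
    [0,0,0,0,0,0,0],
    [0,0,0,0,0,0,0],
    [0,0,0,0,0,0,0],
  ],
)

```text
time_s: 2.7
ee_pos: [0.4751, 0.2074, 0.0879]
tool_rot: [[-0.954, 0.3, 0.002], [0.3, 0.954, 0.001], [-0.002, 0.002, -1.0]]
wrist_force: [0.4, 0.1, 0.0]
finger_gap: -0.0002
finger_force: 0.0
```

Call:
move_arm(
  targets=[
    [0,0,0,1,0,9,0],
    [0,0,0,0,0,9,0],
    [0,0,0,0,0,3,0],
    [0,0,0,0,0,0,0],
    [0,0,0,0,0,0,0],
  ],
)

```text
time_s: 3.12
ee_pos: [0.4734, 0.2066, 0.0658]
tool_rot: [[-0.954, 0.301, 0.001], [0.301, 0.954, 0.001], [-0.001, 0.001, -1.0]]
wrist_force: [0.2, 1.5, 2.2]
finger_gap: -0.0002
finger_force: 1.0
```

Call:
move_arm(
  targets=[
    [0,0,0,0,0,2,0],
    [0,0,0,0,0,2,0],
    [0,0,0,0,0,0,0],
    [0,0,0,0,0,0,0],
  ],
)

```text
time_s: 3.45
ee_pos: [0.4735, 0.2067, 0.0634]
tool_rot: [[-0.954, 0.301, 0.001], [0.301, 0.954, 0.001], [-0.0, 0.001, -1.0]]
wrist_force: [-3.7, -0.1, 13.5]
finger_gap: 0.0
finger_force: 5.9
```

Call:
move_arm(
  targets=[
    [0,0,0,0,0,-18,0],
    [0,0,0,0,0,-18,0],
    [0,0,0,0,38.5,0,0],
    [0,0,0,1,38.5,0,0],
    [0,0,0,0,0,0,0],
    [0,0,0,0,0,0,0],
    [0,0,0,0,0,18,0],
    [0,0,0,0,0,12,0],
    [0,0,0,0,0,4,0],
    [0,0,0,0,0,2,0],
    [0,0,0,0,0,0,0],
    [0,0,0,0,0,0,0],
  ],
)

```text
time_s: 4.45
ee_pos: [0.4946, 0.278, 0.0633]
tool_rot: [[-0.953, 0.303, -0.002], [0.303, 0.953, -0.001], [0.002, -0.002, -1.0]]
wrist_force: [-7.0, -4.0, 16.3]
finger_gap: 0.0001
finger_force: 8.7
```

Call:
move_arm(
  targets=[
    [0,0,0,0,0,-18,0],
    [0,0,0,0,0,-18,0],
    [0,0,0,0,-18,0,0],
    [0,0,0,0,-18,0,0],
    [0,0,0,0,0,0,0],
    [0,0,0,0,0,0,0],
    [0,0,0,0,0,18,0],
    [0,0,0,0,0,12,0],
    [0,0,0,0,0,4,0],
    [0,0,0,0,0,2,0],
    [0,0,0,0,0,0,0],
    [0,0,0,0,0,0,0],
  ],
)

```text
time_s: 5.45
ee_pos: [0.4839, 0.2456, 0.0633]
tool_rot: [[-0.954, 0.301, -0.002], [0.301, 0.954, -0.001], [0.002, -0.001, -1.0]]
wrist_force: [-7.6, -3.6, 18.8]
finger_gap: -0.0
finger_force: 9.6
```

Call:
move_arm(
  targets=[
    [0,0,0,0,0,-25,0],
    [0,0,0,0,0,-34,0],
    [0,0,0,0,0,-34,0.5],
    [0,0,0,0,0,-34,1],
    [0,0,0,-4,-36,0,1],
    [0,0,0,-4,-36,0,1],
    [0,0,0,-4,-35,0,1],
    [0,0,0,0,0,0,1],
    [0,0,0,0,0,0,1],
    [0,0,0,0,0,0,1],
    [0,0,0,0,0,0,1],
  ],
)

```text
time_s: 6.37
ee_pos: [0.4635, 0.1413, 0.188]
tool_rot: [[-0.954, 0.299, -0.0], [0.299, 0.954, 0.0], [0.0, -0.0, -1.0]]
wrist_force: [0.7, -0.5, -0.5]
finger_gap: 0.0853
finger_force: 0.0
```

```bash
python3 look.py 3; python3 - <<'E'
from h import *
import pickle
I=cv2.imread("pics/w3.png");C=cam("wrist",pickle.load(open("s3.pkl","rb")))
print(proj(C,(.463,.140,.107)))
g=cv2.cvtColor(I,cv2.COLOR_BGR2HSV);m=((g[...,1]>60)&(g[...,2]>45)&(g[...,0]>40)&(g[...,0]<85)).astype(np.uint8)
for k in cv2.findContours(m,0,1)[0]:
    x,y,w,h=cv2.boundingRect(k)
    if 12<w<45 and 12<h<45:
        u=(x+(w-1)/2,y+(h-1)/2);print(u,w,h,plane(C,u,.107).round(4))
E
```

```text
6.3667 [0.4635 0.1413 0.188 ] [[-0.954, 0.299, -0.0], [0.299, 0.954, 0.0], [0.0, -0.0, -1.0]] 0.08532083088562212
yellow [(463, [499.9, 181.5], [488, 170, 25, 24]), (120, [547.6, 210.4], [538, 200, 26, 27])]
red [(300, [452.5, 180.8], [442, 171, 21, 21])]
green [(884, [369.6, 344.8], [331, 315, 61, 71]), (653, [404.2, 357.2], [391, 313, 31, 84]), (433, [354.4, 366.4], [344, 352, 24, 28]), (323, [240.3, 382.9], [224, 370, 31, 28])]
blue [(2041, [15.4, 298.5], [0, 263, 40, 85]), (696, [355.5, 212.8], [348, 181, 16, 58]), (679, [277.1, 213.5], [269, 182, 17, 58])]
y [494.8 182.9]
r [448.2 183.3]
g [398.6 183.3]
top [308.4 222.6]
[315.93793336 220.39572216]
(213.0, 370.5) 17 22 [0.5561 0.0288 0.107 ]
(76.0, 321.0) 25 21 [ 0.4861 -0.0499  0.107 ]
(75.5, 297.0) 26 23 [ 0.468  -0.0393  0.107 ]
(74.5, 271.0) 26 23 [ 0.4494 -0.029   0.107 ]
(316.5, 267.0) 30 27 [0.4949 0.1303 0.107 ]
(316.0, 237.5) 29 28 [0.4743 0.1365 0.107 ]
(315.5, 204.5) 30 28 [0.4528 0.143  0.107 ]
(403.5, 180.5) 26 26 [0.454 0.199 0.107]
(315.0, 170.0) 33 31 [0.4316 0.1494 0.107 ]
```

View pics/w3.png

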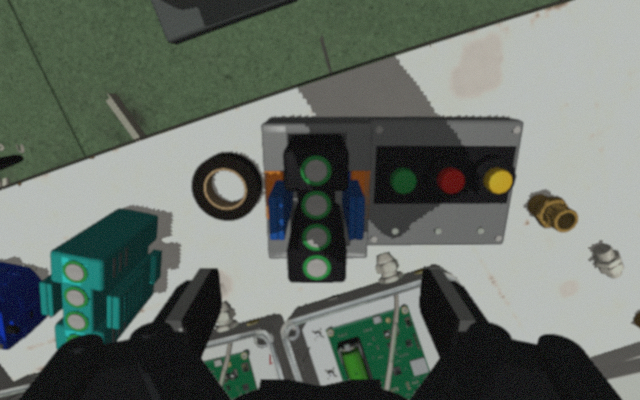

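The view shows the cassette centred at (316,220) and the pads symmetric at (277,213) and (355,213). Its position agrees with the earlier views to within 0.5 mm. Descending.

Call:
move_arm(
  targets=[
    [0,0,0,-0.4,-1.4,0,1],
    [0,0,0,0,0,25,1],
    [0,0,0,0,0,25,1],
    [0,0,0,0,0,25,1],
    [0,0,0,0,0,20,1],
    [0,0,0,0,0,10,1],
    [0,0,0,0,0,0,1],
    [0,0,0,0,0,0,1],
    [0,0,0,0,0,0,1],
  ],
)

```text
time_s: 7.17
ee_pos: [0.4646, 0.1389, 0.0846]
tool_rot: [[-0.954, 0.301, 0.002], [0.301, 0.954, 0.001], [-0.002, 0.001, -1.0]]
wrist_force: [-0.3, 0.3, -0.3]
finger_gap: 0.0856
finger_force: 0.0
```

Call:
move_arm(
  targets=[
    [0,0,0,0,0,0,0.75],
    [0,0,0,0,0,0,0.7],
    [0,0,0,0,0,0,0.65],
    [0,0,0,0,0,0,0.6],
    [0,0,0,0,0,0,0.5],
    [0,0,0,0,0,0,0.4],
    [0,0,0,0,0,0,0.3],
    [0,0,0,0,0,0,0.3],
    [0,0,0,0,0,0,0.3],
  ],
  squeeze=40,
)

```text
time_s: 7.92
ee_pos: [0.4647, 0.1384, 0.0859]
tool_rot: [[-0.954, 0.301, 0.002], [0.301, 0.954, 0.001], [-0.002, 0.002, -1.0]]
wrist_force: [-3.6, -2.0, 14.5]
finger_gap: 0.0432
finger_force: 39.6
```

```bash
python3 - <<'E'
from h import *
a=get_image("wrist");b=get_image("scene")
A=cv2.resize(a[120:300,210:420],None,fx=2,fy=2,interpolation=2);B=cv2.resize(b[150:240,250:340],None,fx=4,fy=4,interpolation=2)
cv2.imwrite("pics/g1.png",np.hstack([A,B]))
E
```

```text
(no output)
```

View pics/g1.png

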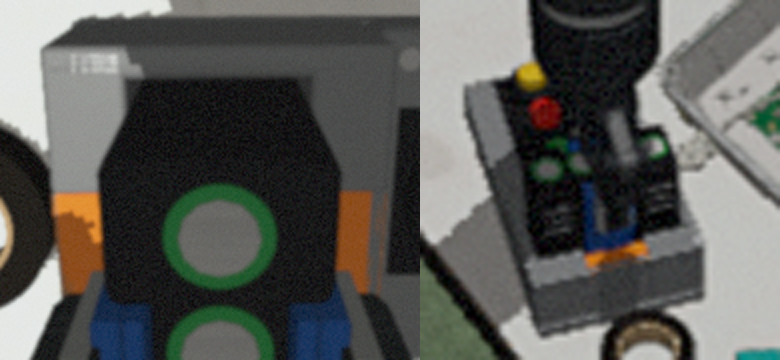

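Both fingers sit on the blue pads and the pads are pushed in. Starting with a small lift.

Call:
move_arm(
  targets=[
    [0,0,0,0,0,-2,0.3],
    [0,0,0,0,0,-2,0.3],
    [0,0,0,0,0,-3,0.3],
    [0,0,0,0,0,-3,0.3],
    [0,0,0,0,0,0,0.3],
    [0,0,0,0,0,0,0.3],
  ],
)

```text
time_s: 8.52
ee_pos: [0.4633, 0.1384, 0.0932]
tool_rot: [[-0.954, 0.301, -0.0], [0.301, 0.954, 0.0], [0.0, -0.0, -1.0]]
wrist_force: [-0.6, -0.3, -2.9]
finger_gap: 0.0424
finger_force: 41.3
```

Call:
move_arm(
  targets=[
    [0,0,0,0,0,-6,0.3],
    [0,0,0,0,0,-10,0.3],
    [0,0,0,0,0,-12,0.3],
    [0,0,0,0,0,-12,0.3],
    [0,0,0,0,0,-12,0.3],
    [0,0,0,0,0,-12,0.3],
    [0,0,0,0,0,-10,0.3],
    [0,0,0,0,0,-6,0.3],
    [0,0,0,0,0,0,0.3],
    [0,0,0,0,0,0,0.3],
    [0,0,0,0,0,0,0.3],
    [0,0,0,0,0,0,0.3],
  ],
)

```text
time_s: 9.52
ee_pos: [0.463, 0.1381, 0.1725]
tool_rot: [[-0.954, 0.301, -0.001], [0.301, 0.954, -0.001], [0.001, -0.001, -1.0]]
wrist_force: [-0.8, 0.1, -3.0]
finger_gap: 0.0422
finger_force: 41.6
```

```bash
python3 - <<'E'
from h import *
s=sense();print(s["ee_pos"],s["wrist_force"],s["finger_gap"],s["finger_force"],s["torque"])
a=get_image("wrist");b=get_image("scene")
A=cv2.resize(a[100:380,130:510],None,fx=1.05,fy=1.25,interpolation=2);B=cv2.resize(b[135:235,250:340],None,fx=3.8,fy=3.5,interpolation=2)
cv2.imwrite("pics/g2.png",np.hstack([A,B]))
E
```

```text
[0.46300345 0.13811698 0.17252618] [-0.75406452  0.11982299 -2.95886026] 0.04215488243800604 41.574395298957825 [-0.03240752  0.05147909  0.02736018]
```

View pics/g2.png

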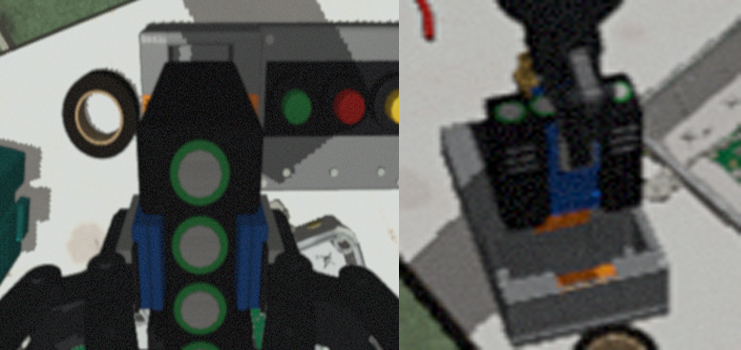

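The cassette is clear of the bay, upright, and raised about 87 mm, so its underside is about 98 mm above the bench. The wrist carries only its 3 N weight, and the keys are up.

```bash
python3 -c "
from rig import *
print(sign_off())"
```

```text
the job is handed in; nothing more can be done
None
```

I pressed the green, yellow and red keys in order, each fully down, then pinched both catches and lifted the cassette out. It was handed in held still and upright over the dock, its underside about 98 mm above the bench (45 mm above the rim); no verdict came back.

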